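# Stand the lathe centres in the taper stand

## Robot

A 6-joint arm with a two-finger parallel gripper is mounted at the origin on the work surface. World frame = base frame: x ahead of the robot, y to its left, z up, the work surface at z = 0. Lengths are in m, angles in rad, forces in N, time in s.
With the tool pointing down it reaches from about 0.375 to 0.975 m from the base axis. Payload 3.8 kg.
Tool frame: the origin (TCP) lies on the centre line of the jaws, within the pads' length; the fingertips stand 8 mm ahead of it and the grasp point (between the pads) lies 11 mm behind it; z points along the fingers, y is the line along which they close (so a half turn about z gives the same grasp; the last joint's range is limited). The gripper opens to 88 mm and grips with 3 to 60 N. Pads are 18 mm wide; open, the fingers measure 123 mm over their backs; the gripper's body (75 mm by 187 mm) begins 45 mm behind the grasp point.
Start: joints at [1.225, 0.264, 1.604, -0, 1.274, -0.037], TCP at [0.205, 0.643, 0.247] pointing down, gripper open.
Joint ranges: [-2.63, 2.63], [-0.94, 2.18], [0.31, 2.57], [-1.31, 4.45], [0, 2.66], [-2.55, 2.55]. Speed limits (rad/s): [2.57, 2.57, 3.14, 3.14, 3.14, 3.14].

## Interface

Orientations are given as a unit quaternion [w, x, y, z].
In Python, from workcell import bot gives the robot as it stands.
- The arm moves only by the tool carry_out, never from a script. Its argument "deltas" is a list that holds one entry, the list of rows, each a list of 7 numbers: the shift along the tool's x, y, z in cm, then the turn, a rotation vector about the tool's x, y, z in degrees, then the closure, from 0 (fully open) to 1 (shut). In form: [[[tx, ty, tz, wx, wy, wz, jaw], ...]]. A call has 1 to 10 rows; each row shifts and turns the commanded pose from where the row before left it, along the tool's axes as they then stand; what a row does not reach is not made up. A row lasts 1/12 s, in which the tool goes at most 41.7 mm and 7.16 degrees, less where a joint would pass 70% of its speed; a pose out of reach is approached as far as the arm can. A call with a gripper value outside its range is refused whole. The fingers move at their own pace and stop on an object; "grip_force" is the grip in N (left out, the last holds). Time passes only in rows, so rows that do not move let the fingers close. It gives the time, the measured TCP pose, the force, the opening and the grip force at its end, in the units of the state.
- bot.state(): the state, without advancing time (a new reading comes with each control period).
- bot.get_image(name): name is "scene" or "top"; returns the picture (480x640x3 uint8, blue, green, red); there is no depth.
- bot.camera_params(name): a dict with "fx", "fy", "cx", "cy" (pixels), "dist_coeffs" ([k1, k2, p1, p2, k3] as OpenCV has them; the pictures are not rectified), "T" (4x4, takes a point from camera to world coordinates). Camera axes: x right, y up, looking along -z (the intrinsics and any distortion apply to the point x, -y, -z); pixel columns grow to the right and rows downward; lengths in m; the calibration is good to about 2 mm. A picture is of the moment at which its call begins. camera_params takes no time and is no camera call.
- bot.close_job(): hands the job in; it is judged then, once.
The state is a dict: "time": time; "qpos": joint angles; "joint_vel": joint speeds; "tau": joint torques, N m; "ee_pos": TCP position; "eef_rot": TCP orientation; "contact_force": force on the tool from outside, world axes, zero at the start; "wrist_torque": the same for the moment, N m; "gripper_width": finger opening in m; "grasp_force": force on a finger pad.
Only numpy, scipy, OpenCV 4.12 (cv2) and the standard library are available. Lean on these libraries where they do the work, as an engineer would, in place of code of your own. Each camera call takes 0.05 s, during which the arm holds its last target. There are 200 camera calls.

## Task

Get the lathe centres ready on the metal stand: take the wooden plug out of the big socket and put it in the red bin, and stand the blue-banded spur centre upright in the big (blue-ringed) socket and the yellow-banded cone centre upright in the small (yellow-ringed) one, each with its taper fully home, and let go. Leave the black drill chuck in the slanted rack, and do not knock over or shift the glue bottle, the small finial and the wax jar that stand near by.

Things in the scene. Friction and masses are not known exactly. Their poses are not given: they have to be found in the camera images.
- spur_mid (a point): Spur drive centre, about 300 g: point on the axis mid-grip of a 30 mm grey cylinder, 50 mm long, blue band, 4 prongs on top (end at +33). Flange 46 mm dia, underside at -31, 6 thick; collar 36 mm dia to -39; taper 34 to 18 mm dia ends at -81. z axis: up its length. Starts in a rack hole, leaning 28 deg; draw 60 mm along its axis to free it. Fully home: point 42 mm above socket mouth.
- cone_mid (a point): Cone centre, about 240 g: point on the axis of a 30 mm dark cylinder, 40 mm long (ends at +15), yellow band, brass cone on top (tip at +37). Flange 46 mm dia, underside at -31, 6 thick; collar 36 mm dia to -39; taper 24 to 11 mm dia ends at -73. z axis: up its length. Starts in a rack hole, leaning 28 deg; draw 52 mm along its axis to free it. Fully home: point 42 mm above socket mouth.
- plug_mid (a point): Wooden plug, 70 g, seated in the big socket at the start: point on the axis at mid-height of its 30 mm knob, 42 mm long. Below are a short neck and a taper like the spur centre's; it reaches 73 mm below the point and 21 mm above. z axis: up its length. Lifts straight out (55 mm to be clear).
- big_socket (a point): Centre of the mouth of the big tapered socket, blue ring, in the stand's top 58 mm above the bench. Mouth 33 mm across; the bore narrows at the spur centre's taper (11 deg a side), open below. The taper stops the part: when home the flange is still 11 mm above the mouth. z axis up.
- small_socket (a point): Centre of the mouth of the small tapered socket, yellow ring, 90 mm from the big one in the same stand at the same height. Mouth 23 mm across, same slope, matches the cone centre; when home its flange is 11 mm above the mouth. z axis up.
- stand: The fixed metal stand, 85 x 190 mm and 58 mm high, origin under its centre; the big socket lies 45 mm along its +y, the small one 45 mm along its -y. It may be turned to any yaw.
- rack: Fixed wooden rack, 115 x 259 mm, about 105 mm high, origin under its centre. Its plate slopes 28 deg, lower towards the rack's -x (roughly to the robot), so stored parts lean with working ends to its -x. Three 38 mm holes in a row along y, 75 mm apart, middle one's upper centre 78 mm above the origin. Which part is in which hole varies.
- bin: The fixed red open bin, 150 x 105 mm, 45 mm high, wall 4 mm, origin under its centre, x along its length.
- chuck_mid (a point): Keyless drill chuck, a bystander in the third hole of the rack: black cylinder 36 mm in diameter, the point on its axis 31 mm above the rack's plate, its steel nose ends 23 mm above the point. Stays where it is.
- glue: White glue bottle with orange cap, 42 mm in diameter, 105 mm tall, standing close by one long side of the stand; origin under its centre. Bystander.
- finial: Small turned wooden finial, 36 mm in diameter, 64 mm tall, standing by the other long side of the stand; origin under its centre. Bystander.
- wax: Amber jar with brass lid, 56 mm in diameter, 55 mm tall, standing behind the rack; origin under its centre. Bystander.
Things that resemble listed ones, but are neither listed nor needed, are in the scene too. Leave any green or purple look-alike of the part that bears spur_mid alone.

How it is judged:
By the outcome, as a careful person would: the job done as asked, in the order asked, and still so for the second after the job is handed in, with the robot touching nothing.
It also fails if it takes over 70 s, if anything falls off the work surface, if the arm or the gripper's body presses on something with over 40 N, if the wrist force passes 120 N, or if a joint passes its speed limit or range.

## Working session

There is one attempt and no reset: what is moved stays moved. The work goes in short steps, Python scripts to look and compute and a tool call to move; the robot and the scene stay as the last step left them, time stands still between calls to the robot, and variables do not carry over. Pictures are saved under pics/ and viewed, at most 10 in all, crops included, and the job is handed in when it is done.

Besides the shell and the picture viewer there is one more tool, called by a JSON object that holds its "op" and its "data". carry_out: Moves the arm, as the interface text tells. Its arguments: {"type":"object","properties":{"deltas":{"type":"array","items":{"type":"array","items":{"type":"array","items":{"type":"number"}}}},"grip_force":{"type":"number"}},"required":["deltas"]}

```bash
mkdir -p pics
python3 - <<'E'
from workcell import bot
import cv2,numpy as np
for n in("scene","top"):
    cv2.imwrite(f"pics/{n}0.png",bot.get_image(n)); p=bot.camera_params(n); print(n,{k:np.round(v,4).tolist() for k,v in p.items()})
print(bot.state())
E
```

```text
scene {'fx': 616.7823, 'fy': 616.7823, 'cx': 325.8986, 'cy': 254.1472, 'dist_coeffs': [-0.0716, 0.0, 0.0, 0.0, 0.0], 'T': [[-0.5185, -0.6368, 0.5706, 1.1386], [0.8549, -0.3754, 0.358, 0.3618], [-0.0138, 0.6734, 0.7391, 0.8605], [0.0, 0.0, 0.0, 1.0]]}
top {'fx': 620.6165, 'fy': 620.6165, 'cx': 315.4605, 'cy': 238.3142, 'dist_coeffs': [-0.172, 0.0, 0.0, 0.0, 0.0], 'T': [[-0.0125, 0.9883, -0.1523, 0.4112], [-0.9999, -0.0136, -0.0064, 0.0175], [-0.0084, 0.1522, 0.9883, 1.0972], [0.0, 0.0, 0.0, 1.0]]}
{'time': 0.1, 'qpos': array([ 1.22510434e+00,  2.64668036e-01,  1.60520465e+00, -1.94508785e-05,
        1.27372492e+00, -3.68758537e-02]), 'joint_vel': array([ 7.96946465e-04, -1.17055438e-03, -3.62204219e-03, -4.39183231e-04,
        3.31835808e-05, -1.58113676e-03]), 'tau': array([ 1.12192527e-03, -5.03622580e+01, -3.58073723e+01,  7.30979559e-02,
        2.33925402e-02, -5.85030784e-05]), 'ee_pos': array([0.20493541, 0.64248754, 0.2455368 ]), 'eef_rot': array([-1.81463051e-04,  1.53792337e-01,  9.88102683e-01, -9.85958139e-04]), 'contact_force': array([-0.24516847, -0.17345517, -0.16467025]), 'wrist_torque': array([ 0.00632387, -0.01452081, -0.00488495]), 'grasp_force': 0.0, 'gripper_width': 0.08785577085980875}
```

View pics/scene0.png

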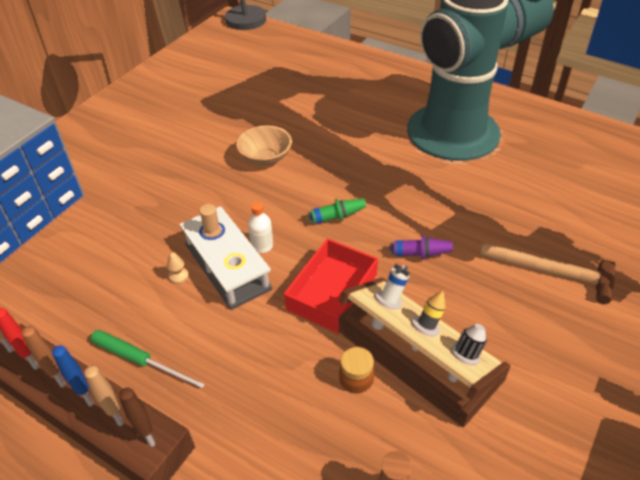

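View pics/top0.png

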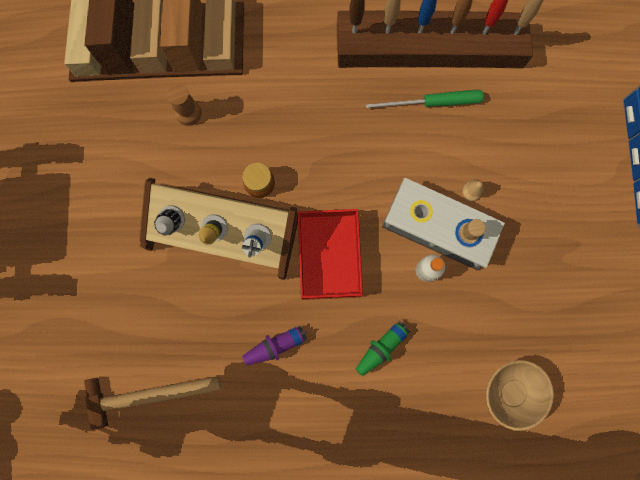

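The scene view shows the stand with the plug at (210,220), the small ring at (235,262), the spur at (397,285), the cone at (432,312) and the chuck at (472,342). The top view has the rings at (469,233) and (422,211), the bin at (330,253), the spur at (257,240) and the cone at (211,230). Next I'll measure with masks and look at enlarged crops.

```bash
cat > h.py <<'E'
from workcell import bot
import cv2,numpy as np
P={n:bot.camera_params(n) for n in("scene","top")}
def ray(n,px):
    p=P[n];K=np.array([[p["fx"],0,p["cx"]],[0,p["fy"],p["cy"]],[0,0,1]])
    u=cv2.undistortPoints(np.array([[px]],float),K,np.array(p["dist_coeffs"]))[0,0]
    T=np.array(p["T"]);d=T[:3,:3]@[u[0],-u[1],-1];return T[:3,3],d/np.linalg.norm(d)
def plane(n,px,z):
    o,d=ray(n,px);return o+d*(z-o[2])/d[2]
def tri(a,b):
    A=np.zeros((3,3));B=np.zeros(3)
    for n,px in(("scene",a),("top",b)):
        o,d=ray(n,px);M=np.eye(3)-np.outer(d,d);A+=M;B+=M@o
    x=np.linalg.solve(A,B);e=[np.linalg.norm(np.cross(x-ray(n,p)[0],ray(n,p)[1])) for n,p in(("scene",a),("top",b))]
    return x,max(e)
def proj(n,X):
    p=P[n];T=np.linalg.inv(np.array(p["T"]));c=T[:3,:3]@np.array(X)+T[:3,3];c=np.array([c[0],-c[1],-c[2]])
    K=np.array([[p["fx"],0,p["cx"]],[0,p["fy"],p["cy"]],[0,0,1]])
    return cv2.projectPoints(c.reshape(1,1,3),np.zeros(3),np.zeros(3),K,np.array(p["dist_coeffs"]))[0].ravel()
def blobs(img,lo,hi,box,amin=15):
    x0,y0,x1,y1=box;h=cv2.cvtColor(img,cv2.COLOR_BGR2HSV)[y0:y1,x0:x1]
    m=cv2.inRange(h,np.array(lo),np.array(hi));k,l,s,c=cv2.connectedComponentsWithStats(m)
    out=[]
    for i in range(1,k):
        if s[i,4]>=amin:
            q=np.argwhere(l==i)[:,::-1].astype(np.float32)+[x0,y0]
            out.append((s[i,4].item(),np.round(c[i]+[x0,y0],1).tolist(),q.astype(np.float32)))
    return sorted(out,key=lambda o:-o[0])
def R(q): 
    from scipy.spatial.transform import Rotation as r
    return r.from_quat([q[1],q[2],q[3],q[0]])
E
python3 - <<'E'
from h import *
I={n:cv2.imread(f"pics/{n}0.png") for n in P}
bx={"scene":{"stand":(170,195,280,310),"rack":(340,255,520,390)},"top":{"stand":(380,170,510,275),"rack":(140,170,300,285)}}
for n in P:
  for w,c,lo,hi in(("stand","blue",(100,100,40),(125,255,255)),("stand","yel",(22,120,120),(35,255,255)),("rack","blue",(100,100,40),(125,255,255)),("rack","yel",(20,170,120),(35,255,255))):
    for a,cc,q in blobs(I[n],lo,hi,bx[n][w])[:3]:
        e=cv2.fitEllipse(cv2.convexHull(q)) if len(cv2.convexHull(q))>5 else None
        print(n,w,c,a,cc,np.round(e[0],1) if e else "", np.round(e[1],1) if e else "")
  b=blobs(I[n],(0,200,120),(6,255,255),(280,200,380,330))[0]
  r=cv2.boxPoints(cv2.minAreaRect(b[2]));print(n,"bin",b[1],[np.round(plane(n,p,.045)[:2],3).tolist() for p in r])
def t(n,x,y):
    return cv2.resize(I[n][y:y+105,x:x+140],(400,300),interpolation=cv2.INTER_CUBIC)
cv2.imwrite("pics/crop.png",np.vstack([np.hstack([t("top",145,175),t("scene",365,255)]),np.hstack([t("top",375,170),t("scene",160,195)])]))
E
```

```text
scene stand blue 25 [203.5, 234.8] [207.4 232. ] [12.9 15.4]
scene stand yel 104 [235.2, 261.3] [234.5 260.7] [14.9 20.4]
scene rack blue 78 [396.8, 280.5] [397.3 279.5] [ 8.  16.7]
scene rack yel 126 [432.4, 311.8] [433.  310.2] [12.5 19.2]
scene bin [328.3, 282.7] [[0.643, -0.047], [0.445, -0.061], [0.477, 0.066], [0.662, 0.067]]
top stand blue 160 [465.6, 234.7] [468.8 232.5] [26.7 27.8]
top stand yel 208 [421.1, 210.7] [421.  210.9] [21.8 22.5]
top rack blue 46 [256.1, 239.1] [253.2 243. ] [15.  17.7]
top rack yel 19 [207.7, 225.5]  
top bin [331.4, 256.0] [[0.621, 0.057], [0.625, -0.049], [0.475, -0.053], [0.471, 0.05]]
```

View pics/crop.png

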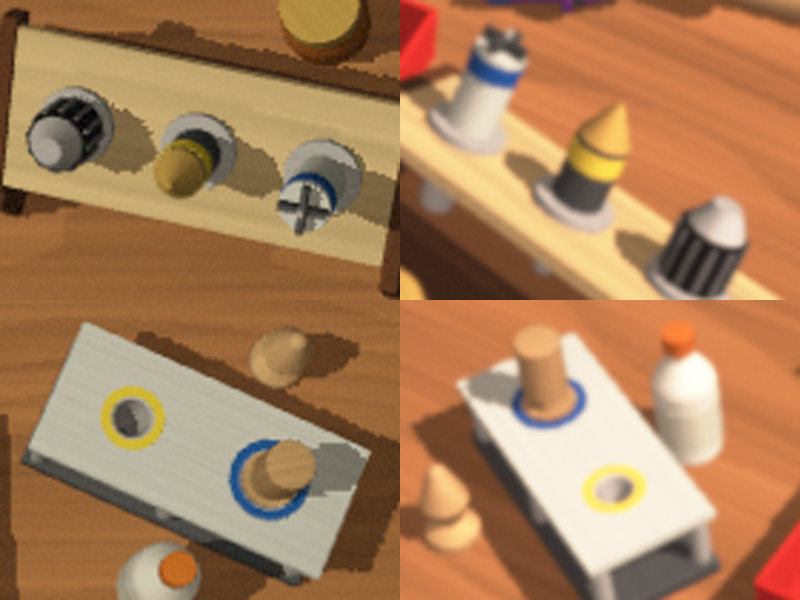

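The crops show the spur prongs at top (252,247) / scene (402,269). The flanges are at top (257.7,235.5) and (214.7,228) / scene (388.5,300) and (426,326), and both rings are clear.

Run:
```python
from h import *
f=lambda v:np.round(v,4).tolist()
for nm,s,t in(("small",(234.5,260.7),(421,210.9)),("big",(207.4,232),(468.8,232.5))):
    print(nm,f(plane("scene",s,.058)),f(plane("top",t,.058)))
tp=lambda x,y:(145+x/2.857,175+y/2.857)
sp=lambda x,y:(365+(x-400)/2.857,255+y/2.857)
for z,a,b in((.05,(5,188),(383,265)),(.105,(18,27),(400,100))):
    d=plane("top",tp(*b),z)-plane("top",tp(*a),z);print("edge dir",np.degrees(np.arctan2(d[0],-d[1])),f(plane("top",tp(*a),z)),f(plane("top",tp(*b),z)))
# stand edges
st=lambda x,y:(375+x/2.857,170+(y-300)/2.857)
for a,b in(((85,323),(370,453)),((28,458),(318,578))):
    d=plane("top",st(*b),.058)-plane("top",st(*a),.058);print("stand",np.degrees(np.arctan2(d[0],-d[1])),np.linalg.norm(d))
r={}
for nm,s,t in(("spurtip",sp(505,40),tp(306,206)),("spurflange",sp(467,128),tp(322,175)),("coneflange",sp(574,203),tp(199,151)),("spurband",sp(494,73),tp(305,190)),("plugtop",(160+540/2.857,195+(341-300)/2.857),st(291,462))):
    x,e=tri(s,t);r[nm]=x;print(nm,f(x),round(e,4))
print(f((r["spurtip"]-r["spurflange"])/.058), "conetip at flange+62mm")
y=np.radians(-11);
for yw in(-9,-11,-13):
    y=np.radians(yw);ax=np.array([-np.sin(np.radians(28))*np.cos(y),-np.sin(np.radians(28))*np.sin(y),np.cos(np.radians(28))])
    for k in("spurflange","coneflange"):
        tip=r[k]+ax*(.058 if k[0]=="s" else .062)
        print(yw,f(ax),k,f(tip),f(proj("scene",tip)),f(proj("top",tip)))
```

```text
small [0.6136, -0.1567, 0.058] [0.6163, -0.157, 0.058]
big [0.5824, -0.2423, 0.058] [0.5777, -0.2383, 0.058]
edge dir -12.116441388802158 [0.5721, 0.3167, 0.05] [0.5228, 0.0868, 0.05]
edge dir -11.928248552551034 [0.6586, 0.2964, 0.105] [0.6114, 0.0731, 0.105]
stand -25.613052166840554 0.18946641166048192
stand -23.5002476454421 0.18730475058477888
spurtip [0.5459, 0.1258, 0.1343] 0.0026
spurflange [0.5718, 0.1211, 0.0821] 0.0012
coneflange [0.5872, 0.1939, 0.0805] 0.0016
spurband [0.5574, 0.1272, 0.119] 0.0016
plugtop [0.5318, -0.0972, 0.2072] 0.1159
[-0.4473, 0.0819, 0.9006] conetip at flange+62mm
-9 [-0.4637, 0.0734, 0.8829] spurflange [0.5449, 0.1253, 0.1333] [400.0428, 268.8249] [250.9961, 248.4601]
-9 [-0.4637, 0.0734, 0.8829] coneflange [0.5584, 0.1985, 0.1352] [439.6252, 292.478] [204.823, 240.3861]
-11 [-0.4608, 0.0896, 0.8829] spurflange [0.5451, 0.1263, 0.1333] [400.5332, 269.1241] [250.4037, 248.3638]
-11 [-0.4608, 0.0896, 0.8829] coneflange [0.5586, 0.1995, 0.1352] [440.1862, 292.8203] [204.1988, 240.2841]
-13 [-0.4574, 0.1056, 0.8829] spurflange [0.5453, 0.1272, 0.1333] [401.011, 269.4355] [249.8154, 248.2469]
-13 [-0.4574, 0.1056, 0.8829] coneflange [0.5588, 0.2005, 0.1352] [440.734, 293.1767] [203.5792, 240.1603]
```

```bash
cat > plan.py <<'E'
import sys
from h import *
from scipy.spatial.transform import Rotation as r
def frame(lean,phi): # phi: jaw y=(sin,cos) deg ; lean deg
    p,l=np.radians(phi),np.radians(lean)
    y=np.array([np.sin(p),np.cos(p),0]);ax=np.array([-np.sin(l)*np.cos(p),np.sin(l)*np.sin(p),np.cos(l)])
    z=-ax;return np.stack([np.cross(y,z),y,z],1),ax
def go(point,lean,phi,up=0):  # point to be at grasp point, raised `up` m along axis
    s=bot.state();Rc=R(s["eef_rot"]).as_matrix();Rt,ax=frame(lean,phi)
    t=np.array(point)+ax*(up-.011)
    # turn first (in place), then shift in the new axes; and shift now in the present axes
    print("turn",np.round(np.degrees(r.from_matrix(Rc.T@Rt).as_rotvec()),2),"shift in present axes cm",np.round(100*Rc.T@(t-s["ee_pos"]),2),"shift after turn",np.round(100*Rt.T@(t-s["ee_pos"]),2))
    print("t",s["time"],"pos",np.round(s["ee_pos"],4),"target",np.round(t,4),"w",round(s["gripper_width"],4),"F",np.round(s["contact_force"],1))
E
python3 - <<'E'
from plan import *
x,e=tri((209,209.3),(476.9,226.7));print("plugtop",x,e)
go((.577,-.2385,.092),0,24.7,.1)
E
```

```text
plugtop [ 0.57653384 -0.23577301  0.11441554] 0.002786555365300697
turn [-0.11  0.    7.01] shift in present axes cm [-62.22 -72.61   6.6 ] shift after turn [-70.62 -64.49   6.45]
t 0.1 pos [0.2049 0.6425 0.2455] target [ 0.577  -0.2385  0.181 ] w 0.0879 F [-0.2 -0.2 -0.2]
```

{"op": "carry_out", "data": {"deltas": [[[-2.1,-2.4,0,0,0,0,0],[-2.1,-2.4,0,0,0,0,0],[-2.1,-2.4,0,0,0,0,0],[-2.1,-2.4,0,0,0,0,0],[-2.1,-2.4,0,0,0,0,0],[-2.1,-2.4,0,0,0,0,0],[-2.1,-2.4,0,0,0,0,0],[-2.1,-2.4,0,0,0,0,0],[-2.1,-2.4,0,0,0,0,0],[-2.1,-2.4,0,0,0,0,0]]], "grip_force": 30}}

```text
time: 0.93
ee_pos: [0.3323, 0.3489, 0.2463]
eef_rot: [-0.0, 0.154, 0.988, -0.0]
contact_force: [1.3, 0.5, -0.0]
gripper_width: 0.0881
grasp_force: 0.0
```

{"op": "carry_out", "data": {"deltas": [[[-2.1,-2.4,0,0,0,0,0],[-2.1,-2.4,0,0,0,0,0],[-2.1,-2.4,0,0,0,0,0],[-2.1,-2.4,0,0,0,0,0],[-2.1,-2.4,0,0,0,0,0],[-2.1,-2.4,0,0,0,0,0],[-2.1,-2.4,0,0,0,0,0],[-2.1,-2.4,0,0,0,0,0],[-2.1,-2.4,0,0,0,0,0],[-2.1,-2.4,0,0,0,0,0]]]}}

```text
time: 1.77
ee_pos: [0.4594, 0.0565, 0.2464]
eef_rot: [-0.0, 0.154, 0.988, 0.0]
contact_force: [0.4, 0.3, -0.1]
gripper_width: 0.0877
grasp_force: 0.0
```

{"op": "carry_out", "data": {"deltas": [[[-2.1,-2.4,0,0,0,0,0.2],[-2.1,-2.4,0,0,0,0,0.4],[-2.1,-2.4,0,0,0,0,0.4],[-2.1,-2.4,0,0,0,0,0.4],[-2.1,-2.4,0,0,0,0,0.4],[-2.1,-2.4,0,0,0,0,0.4],[-2.1,-2.4,0,0,0,0,0.4],[-2.1,-2.4,0,0,0,0,0.4],[0,0,0,0,0,7,0.4],[0,0,0,0,0,0,0.4]]]}}

```text
time: 2.6
ee_pos: [0.5611, -0.1774, 0.2458]
eef_rot: [-0.001, 0.217, 0.976, 0.0]
contact_force: [-0.1, 0.6, -0.6]
gripper_width: 0.0527
grasp_force: 0.0
```

Run:
```python
from plan import *
go((.577,-.2375,.092),0,24.7,.1)
go((.577,-.2375,.092),0,24.7,.0)
```

```text
turn [-0.   -0.09 -0.32] shift in present axes cm [-3.99 -4.77  6.47] shift after turn [-3.95 -4.8   6.48]
t 2.6 pos [ 0.5611 -0.1774  0.2458] target [ 0.577  -0.2375  0.181 ] w 0.0527 F [-0.1  0.6 -0.6]
turn [-0.   -0.09 -0.32] shift in present axes cm [-4.01 -4.77 16.47] shift after turn [-3.95 -4.8  16.48]
t 2.6 pos [ 0.5611 -0.1774  0.2458] target [ 0.577  -0.2375  0.081 ] w 0.0527 F [-0.1  0.6 -0.6]
```

{"op": "carry_out", "data": {"deltas": [[[-2,-2.4,0,0,0,0,0.4],[-2,-2.4,0,0,0,0,0.4],[0,0,2.2,0,0,0,0.4],[0,0,3,0,0,0,0.4],[0,0,3,0,0,0,0.4],[0,0,2,0,0,0,0.4],[0,0,2,0,0,0,0.4],[0,0,2,0,0,0,0.4],[0,0,2,0,0,0,0.4],[0,0,0,0,0,0,0.4]]]}}

```text
time: 3.43
ee_pos: [0.5736, -0.2335, 0.0797]
eef_rot: [-0.004, 0.212, 0.977, 0.001]
contact_force: [-0.4, 0.8, -0.5]
gripper_width: 0.0523
grasp_force: 0.0
```

{"op": "carry_out", "data": {"deltas": [[[0,0,0,0,0,0,0.4],[0,0,0,0,0,0,1],[0,0,0,0,0,0,1],[0,0,0,0,0,0,1],[0,0,0,0,0,0,1],[0,0,0,0,0,0,1]]], "grip_force": 25}}

```text
time: 3.93
ee_pos: [0.5782, -0.2374, 0.0866]
eef_rot: [0.001, 0.214, 0.977, -0.001]
contact_force: [-1.0, -2.7, 6.0]
gripper_width: 0.029
grasp_force: 25.0
```

{"op": "carry_out", "data": {"deltas": [[[0,0,-0.5,0,0,0,1],[0,0,-0.8,0,0,0,1],[0,0,-1,0,0,0,1],[0,0,-1.5,0,0,0,1],[0,0,-1.5,0,0,0,1],[0,0,-1.5,0,0,0,1],[0,0,-1.5,0,0,0,1],[0,0,-2,0,0,0,1],[0,0,-2,0,0,0,1],[0,0,0,0,0,0,1]]]}}

```text
time: 4.77
ee_pos: [0.58, -0.2368, 0.2135]
eef_rot: [0.004, 0.214, 0.977, -0.001]
contact_force: [1.0, -0.6, 0.7]
gripper_width: 0.0294
grasp_force: 25.0
```

Run:
```python
from plan import *
go((.52,0.001,.2),0,24.7)
go((.52,0.001,.2),40,13)
go((.52,0.001,.085),40,13)
```

```text
turn [0.04 0.47 0.02] shift in present axes cm [15.4  19.1   2.34] shift after turn [15.39 19.1   2.45]
t 4.7667 pos [ 0.58   -0.2368  0.2135] target [0.52  0.001 0.189] w 0.0294 F [ 1.  -0.6  0.7]
turn [ -4.08 -39.39 -11.2 ] shift in present axes cm [14.7  19.24  2.09] shift after turn [ 9.44 21.82 -5.06]
t 4.7667 pos [ 0.58   -0.2368  0.2135] target [ 0.5269 -0.0006  0.1916] w 0.0294 F [ 1.  -0.6  0.7]
turn [ -4.08 -39.39 -11.2 ] shift in present axes cm [14.8  19.24 13.59] shift after turn [16.84 21.82  3.75]
t 4.7667 pos [ 0.58   -0.2368  0.2135] target [ 0.5269 -0.0006  0.0766] w 0.0294 F [ 1.  -0.6  0.7]
```

{"op": "carry_out", "data": {"deltas": [[[1.2,1.6,0,0,0,0,1],[1.8,2.4,0,0,0,0,1],[1.8,2.4,0,0,0,0,1],[1.8,2.4,0,0,0,0,1],[1.8,2.4,0,0,0,0,1],[1.8,2.4,0,0,0,0,1],[1.8,2.4,0,0,0,0,1],[1.6,2.0,0,0,0,0,1],[1.1,1.2,0,0,0,0,1],[0,0,0,0,0,0,1]]]}}

```text
time: 5.6
ee_pos: [0.5224, 0.0027, 0.2069]
eef_rot: [-0.001, 0.212, 0.977, 0.001]
contact_force: [0.6, -0.2, -1.2]
gripper_width: 0.0293
grasp_force: 25.0
```

{"op": "carry_out", "data": {"deltas": [[[0,0,0,-0.6,-5.7,-1.6,1],[0,0,0,-0.6,-5.7,-1.6,1],[0,0,0,-0.6,-5.7,-1.6,1],[0,0,0,-0.6,-5.7,-1.6,1],[0,0,0,-0.6,-5.7,-1.6,1],[0,0,0,-0.6,-5.7,-1.6,1],[0,0,0,-0.5,-5.2,-1.6,1],[0,0,0,0,0,0,1],[0,0,0,0,0,0,1]]]}}

```text
time: 6.35
ee_pos: [0.5221, -0.0007, 0.2057]
eef_rot: [0.334, 0.107, 0.936, -0.039]
contact_force: [1.0, -0.1, -0.3]
gripper_width: 0.0294
grasp_force: 25.0
```

Run:
```python
from plan import *
go((.52,0.001,.085),40,13)
cv2.imwrite("pics/a.png",bot.get_image("scene"))
```

```text
turn [-0.07 -0.7  -0.02] shift in present axes cm [ 7.83  0.13 10.29] shift after turn [ 7.95  0.12 10.19]
t 6.35 pos [ 0.5221 -0.0007  0.2057] target [ 0.5269 -0.0006  0.0766] w 0.0294 F [ 1.  -0.1 -0.3]
```

View pics/a.png

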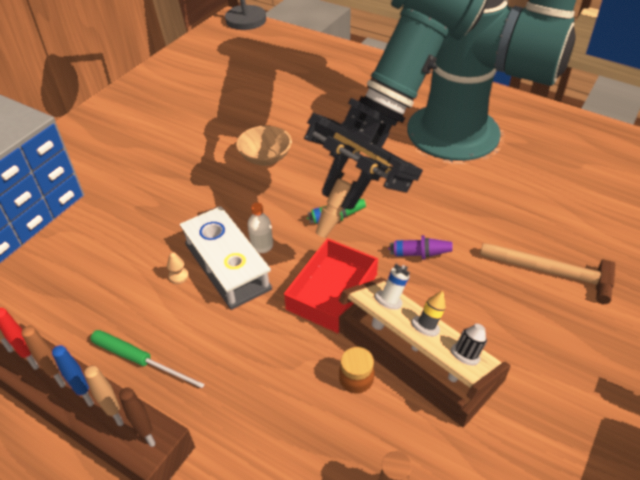

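The plug is held, tilted over the bin, at about (332,205). Next I lower it and release.

{"op": "carry_out", "data": {"deltas": [[[0.8,0,1,0,0,0,1],[1.2,0,1.6,0,0,0,1],[1.2,0,1.6,0,0,0,1],[1.2,0,1.6,0,0,0,1],[1.2,0,1.6,0,0,0,1],[1.2,0,1.6,0,0,0,1],[0.8,0,1,0,0,0,1],[0,0,0,0,0,0,1],[0,0,0,0,0,0,0.6],[0,0,0,0,0,0,0.4]]]}}

```text
time: 7.23
ee_pos: [0.5313, -0.0021, 0.0872]
eef_rot: [0.337, 0.108, 0.934, -0.039]
contact_force: [-0.6, 0.2, 0.2]
gripper_width: 0.0395
grasp_force: 0.0
```

{"op": "carry_out", "data": {"deltas": [[[0,0,0,0,0,0,0.4],[0,0,0,0,0,0,0.4],[0,0,-2,0,0,0,0.4],[0,0,-3,0,0,0,0.4],[0,0,-3,0,0,0,0.4],[0,0,-3,0,0,0,0.4],[0,0,-3,0,0,0,0.4],[0,0,0,0,4,0,0.4],[0,0,0,0,4,0,0.4],[0,0,0,0,4,0,0.4]]]}}

```text
time: 8.07
ee_pos: [0.4478, 0.018, 0.1911]
eef_rot: [0.239, 0.11, 0.964, -0.026]
contact_force: [0.2, 0.1, -0.0]
gripper_width: 0.053
grasp_force: 0.0
```

Run:
```python
from plan import *
I=bot.get_image("scene");J=bot.get_image("top");cv2.imwrite("pics/b.png",I);cv2.imwrite("pics/bt.png",J)
t=lambda I,x,y:cv2.resize(I[y:y+150,x:x+200],(400,300),interpolation=cv2.INTER_CUBIC)
cv2.imwrite("pics/bc.png",np.vstack([np.hstack([t(J,290,150),t(I,170,180)]),np.hstack([t(J,145,150),t(I,340,220)])]))
for n,im,b in(("scene",I,(180,200,240,250)),("top",J,(450,210,500,260))):
    q=blobs(im,(100,100,40),(125,255,255),b)
    for a,c,p in q[:2]:
        e=cv2.fitEllipse(cv2.convexHull(p));print(n,a,c,e[0],plane(n,e[0],.058))
go((.5607,.123,.105),28,12,.12)
go((.5607,.123,.105),28,12,.0)
```

```text
scene 29 [219.9, 232.2] (214.8986053466797, 230.75755310058594) [ 0.57282218 -0.23236529  0.058     ]
scene 16 [201.2, 232.5] (213.12942504882812, 229.46534729003906) [ 0.57184148 -0.23727389  0.058     ]
top 226 [469.0, 232.3] (468.7979431152344, 232.45884704589844) [ 0.57776582 -0.23826757  0.058     ]
turn [-0.5   0.02 -1.11] shift in present axes cm [-3.28 12.74  0.68] shift after turn [-3.53 12.67  0.79]
t 8.1667 pos [0.4502 0.017  0.1917] target [0.5106 0.1336 0.2012] w 0.0531 F [ 1.  -0.6  0.4]
turn [-0.5   0.02 -1.11] shift in present axes cm [-3.27 12.84 12.68] shift after turn [-3.53 12.67 12.79]
t 8.1667 pos [0.4502 0.017  0.1917] target [0.5658 0.1219 0.0953] w 0.0531 F [ 1.  -0.6  0.4]
```

View pics/bc.png

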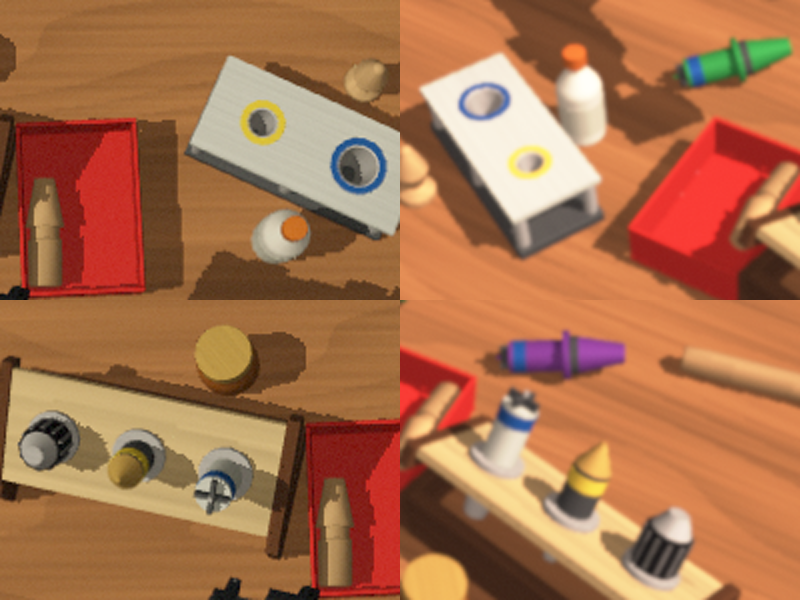

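The plug lies in the bin, at top crop (45,230), and the bystanders are untouched. Now the spur.

{"op": "carry_out", "data": {"deltas": [[[-0.3,1.2,0,0,0,0,0.4],[-0.5,2,0,0,0,0,0.4],[-0.5,2.2,0,0,0,-1.1,0.4],[-0.5,2.2,0,0,0,0,0.4],[-0.5,2.2,0,0,0,0,0.4],[-0.7,1.8,0,0,0,0,0.4],[-0.5,1.1,0.8,0,0,0,0.4],[0,0,2,0,0,0,0.4],[0,0,2,0,0,0,0.4],[0,0,0,0,0,0,0.4]]]}}

```text
time: 9.0
ee_pos: [0.5252, 0.1283, 0.1564]
eef_rot: [0.235, 0.101, 0.966, -0.032]
contact_force: [-0.3, 0.2, -1.1]
gripper_width: 0.0529
grasp_force: 0.0
```

{"op": "carry_out", "data": {"deltas": [[[0,0,0,0,0,0,0.4],[0,0,0,0,0,0,0.4],[0,0,0,0,0,0,0.4]]]}}

```text
time: 9.25
ee_pos: [0.5273, 0.1291, 0.1617]
eef_rot: [0.238, 0.102, 0.965, -0.03]
contact_force: [0.3, 0.0, -0.1]
gripper_width: 0.053
grasp_force: 0.0
```

Run:
```python
from plan import *
print(plane("scene",(212,230.5),.058))
go((.5607,.123,.105),28,12,.0)
I=bot.get_image("scene");J=bot.get_image("top")
t=lambda I,x,y:cv2.resize(I[y:y+150,x:x+200],(400,300),interpolation=cv2.INTER_CUBIC)
cv2.imwrite("pics/c.png",np.hstack([t(J,145,150),t(I,340,200)]))
```

```text
[ 0.57501102 -0.23740839  0.058     ]
turn [-0.58 -0.21  0.09] shift in present axes cm [-0.37  0.18  7.69] shift after turn [-0.34  0.1   7.7 ]
t 9.25 pos [0.5273 0.1291 0.1617] target [0.5658 0.1219 0.0953] w 0.053 F [ 0.3  0.  -0.1]
```

View pics/c.png

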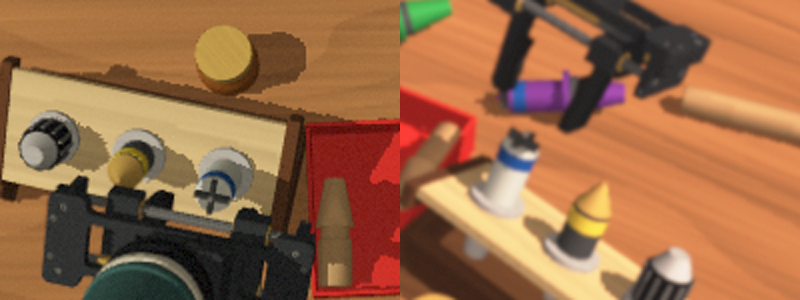

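The fingers straddle the spur's axis: tips at crop (505,80) and (578,125), spur tip at (522,135). Descending along the axis.

{"op": "carry_out", "data": {"deltas": [[[-0.3,0.1,0.6,-0.5,0,0,0.4],[0,0,1,0,0,0,0.4],[0,0,1,0,0,0,0.4],[0,0,1,0,0,0,0.4],[0,0,1,0,0,0,0.4],[0,0,1,0,0,0,0.4],[0,0,1,0,0,0,0.4],[0,0,0.8,0,0,0,0.4],[0,0,0,0,0,0,0.4],[0,0,0,0,0,0,0.4]]]}}

```text
time: 10.18
ee_pos: [0.5633, 0.1217, 0.0954]
eef_rot: [0.237, 0.101, 0.966, -0.027]
contact_force: [-0.3, 0.0, 0.6]
gripper_width: 0.0528
grasp_force: 0.0
```

Run:
```python
from plan import *
go((.5607,.123,.105),28,12,.0)
```

```text
turn [-0.19 -0.39  0.12] shift in present axes cm [-0.2   0.07  0.11] shift after turn [-0.2   0.07  0.12]
t 10.1833 pos [0.5633 0.1217 0.0954] target [0.5658 0.1219 0.0953] w 0.0528 F [-0.3  0.   0.6]
```

{"op": "carry_out", "data": {"deltas": [[[0,0,0,0,0,0,0.6],[0,0,0,0,0,0,0.7],[0,0,0,0,0,0,0.8],[0,0,0,0,0,0,1],[0,0,0,0,0,0,1],[0,0,0,0,0,0,1],[0,0,0,0,0,0,1]]], "grip_force": 30}}

```text
time: 10.77
ee_pos: [0.5641, 0.1224, 0.0972]
eef_rot: [0.239, 0.101, 0.966, -0.026]
contact_force: [-1.4, 1.4, 5.0]
gripper_width: 0.0294
grasp_force: 30.0
```

{"op": "carry_out", "data": {"deltas": [[[0,0,-0.4,0,0,0,1],[0,0,-0.8,0,0,0,1],[0,0,-1,0,0,0,1],[0,0,-1.2,0,0,0,1],[0,0,-1.2,0,0,0,1],[0,0,-1.5,0,0,0,1],[0,0,-1.5,0,0,0,1],[0,0,-1.5,0,0,0,1],[0,0,-1.5,0,0,0,1],[0,0,-1.4,0,0,0,1]]]}}

```text
time: 11.6
ee_pos: [0.5071, 0.1333, 0.2024]
eef_rot: [0.237, 0.101, 0.966, -0.027]
contact_force: [-0.5, -0.1, -2.8]
gripper_width: 0.0292
grasp_force: 30.0
```

{"op": "carry_out", "data": {"deltas": [[[0,0,-1,0,4,0,1],[0,0,-1,0,4,0,1],[0,0,-1,0,4,0,1],[0,0,0,0,4,0,1],[0,0,0,0,4,0,1],[0,0,0,0,4,0,1],[0,0,0,0,4,0,1],[0,0,0,0,0,0,1],[0,0,0,0,0,0,1]]]}}

```text
time: 12.35
ee_pos: [0.4971, 0.1359, 0.2294]
eef_rot: [-0.003, 0.105, 0.995, -0.002]
contact_force: [-0.2, 0.1, -1.9]
gripper_width: 0.0292
grasp_force: 30.0
```

Run:
```python
from plan import *
go((.5765,-.238,.15),0,24.7,.06)
cv2.imwrite("pics/d.png",bot.get_image("scene"))
```

```text
turn [-0.26 -0.32 12.68] shift in present axes cm [-15.57 -34.91   3.08] shift after turn [-22.84 -30.65   3.04]
t 12.35 pos [0.4971 0.1359 0.2294] target [ 0.5765 -0.238   0.199 ] w 0.0292 F [-0.2  0.1 -1.9]
```

View pics/d.png

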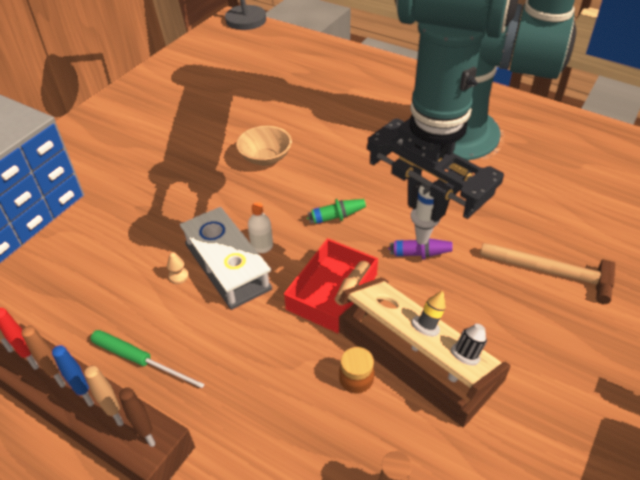

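The spur is held upright, with its taper tip at about (423,244). Carrying it to the big socket.

{"op": "carry_out", "data": {"deltas": [[[-0.6,-1.2,0,0,0,0,1],[-1.1,-2.4,0,0,0,0,1],[-1.1,-2.6,0,0,0,0,1],[-1.2,-2.6,0,0,0,0,1],[-1.2,-2.6,0,0,0,0,1],[-1.2,-2.6,0,0,0,0,1],[-1.2,-2.6,0,0,0,0,1],[-1.2,-2.6,0,0,0,0,1],[-1.2,-2.6,0,0,0,0,1],[-1.2,-2.6,0,0,0,0,1]]]}}

```text
time: 13.23
ee_pos: [0.5553, -0.126, 0.2302]
eef_rot: [-0.003, 0.104, 0.995, -0.002]
contact_force: [0.3, 0.2, -1.8]
gripper_width: 0.0295
grasp_force: 30.0
```

{"op": "carry_out", "data": {"deltas": [[[-1.2,-2.6,0,0,0,0,1],[-1.2,-2.6,0,0,0,0,1],[-1.1,-2.5,0,0,0,0,1],[-0.8,-2,0,0,0,0,1],[-0.4,-1.3,0,0,0,0,1],[0,0,0,0,0,4.2,1],[0,0,0,0,0,4.2,1],[0,0,0,0,0,4.2,1],[0,0,0,0,0,0,1],[0,0,0,0,0,0,1]]]}}

```text
time: 14.07
ee_pos: [0.5789, -0.2419, 0.2302]
eef_rot: [-0.003, 0.211, 0.977, -0.002]
contact_force: [-0.1, 0.1, -1.9]
gripper_width: 0.0289
grasp_force: 30.0
```

Run:
```python
from plan import *
go((.5765,-.238,.1),0,24.7,.0)
I=bot.get_image("scene");J=bot.get_image("top");cv2.imwrite("pics/e0.png",I)
t=lambda I,x,y:cv2.resize(I[y:y+150,x:x+133],(400,450),interpolation=cv2.INTER_CUBIC)
cv2.imwrite("pics/e.png",np.hstack([t(J,390,150),t(I,150,130)]))
s=bot.state();g=s["ee_pos"]-R(s["eef_rot"]).as_matrix()[:,2]*.011
for k in(.0,-.028,-.081):
  print(k,*[np.round(proj(n,g+[0,0,k]),1) for n in P])
```

```text
turn [-0.24 -0.27  0.29] shift in present axes cm [ 0.32  0.31 14.12] shift after turn [ 0.39  0.25 14.12]
t 14.0667 pos [ 0.5789 -0.2419  0.2302] target [ 0.5765 -0.238   0.089 ] w 0.0289 F [-0.1  0.1 -1.9]
0.0 [191.3 151.6] [501.3 210.6]
-0.028 [194.2 165.1] [495.9 214.3]
-0.081 [199.4 189.1] [486.6 220.8]
```

View pics/e.png

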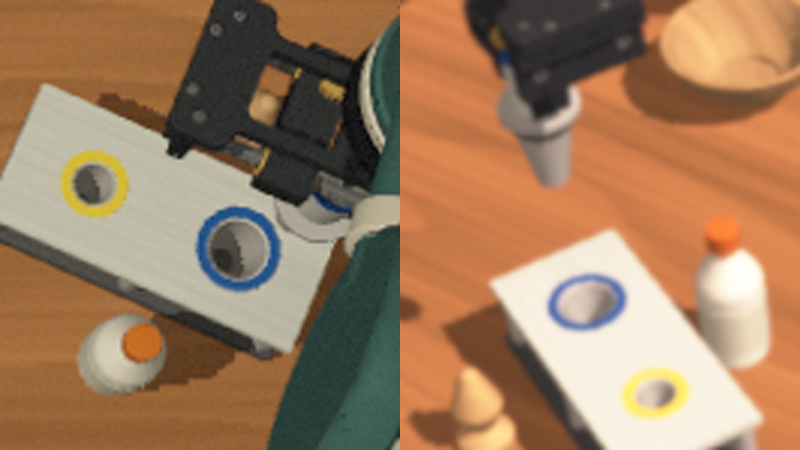

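{"op": "carry_out", "data": {"deltas": [[[0.3,0.3,1,0,0,0,1],[0,0,2,0,0,0,1],[0,0,2,0,0,0,1],[0,0,2,0,0,0,1],[0,0,1.5,0,0,0,1],[0,0,1,0,0,0,1],[0,0,1,0,0,0,1],[0,0,0.8,0,0,0,1],[0,0,0,0,0,0,1],[0,0,0,0,0,0,1]]]}}

```text
time: 15.0
ee_pos: [0.5774, -0.239, 0.1172]
eef_rot: [-0.003, 0.213, 0.977, -0.001]
contact_force: [0.4, -0.9, -1.9]
gripper_width: 0.0292
grasp_force: 30.0
```

Run:
```python
from plan import *
go((.5765,-.238,.1),0,24.7,.0)
I=bot.get_image("scene");J=bot.get_image("top");cv2.imwrite("pics/f0.png",I)
t=lambda I,x,y:cv2.resize(I[y:y+100,x:x+100],(400,400),interpolation=cv2.INTER_CUBIC)
cv2.imwrite("pics/f.png",np.hstack([t(J,420,180),t(I,160,170)]))
```

```text
turn [-0.23 -0.28  0.15] shift in present axes cm [0.11 0.07 2.82] shift after turn [0.12 0.06 2.82]
t 15.0 pos [ 0.5774 -0.239   0.1172] target [ 0.5765 -0.238   0.089 ] w 0.0292 F [ 0.4 -0.9 -1.9]
```

View pics/f.png

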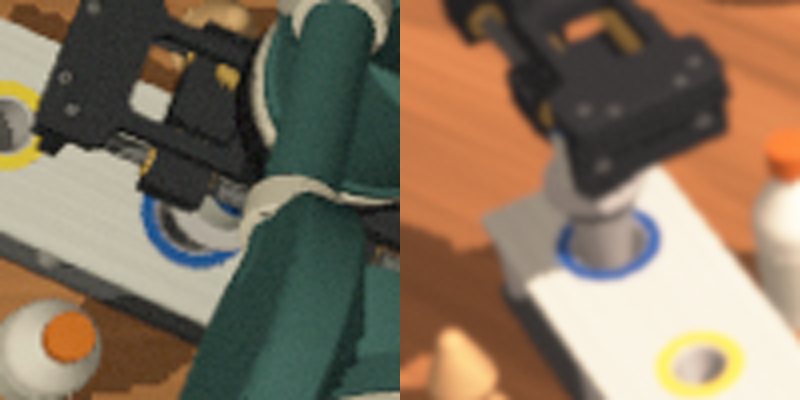

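The taper is inside the blue ring, at scene crop (607,245), and roughly centred. Lowering gently.

{"op": "carry_out", "data": {"deltas": [[[0.1,0.1,0.4,0,0,0,1],[0,0,0.5,0,0,0,1],[0,0,0.5,0,0,0,1],[0,0,0.4,0,0,0,1],[0,0,0.3,0,0,0,1],[0,0,0.2,0,0,0,1],[0,0,0,0,0,0,1],[0,0,0,0,0,0,1]]]}}

```text
time: 15.77
ee_pos: [0.5771, -0.2377, 0.0942]
eef_rot: [-0.002, 0.213, 0.977, -0.001]
contact_force: [1.8, 0.1, -2.5]
gripper_width: 0.0292
grasp_force: 30.0
```

{"op": "carry_out", "data": {"deltas": [[[0,0,0.2,0,0,0,1],[0,0,0.2,0,0,0,1],[0,0,0.1,0,0,0,1],[0,0,0,0,0,0,1],[0,0,0,0,0,0,1]]]}}

```text
time: 16.18
ee_pos: [0.5779, -0.2378, 0.0905]
eef_rot: [-0.001, 0.213, 0.977, -0.001]
contact_force: [3.0, 3.0, 5.1]
gripper_width: 0.0295
grasp_force: 30.0
```

{"op": "carry_out", "data": {"deltas": [[[0,0.1,0.1,0,0,0,1],[0,0,0.1,0,0,0,1],[0,0,0.1,0,0,0,1],[0,0,0,0,0,0,1],[0,0,0,0,0,0,1]]]}}

```text
time: 16.6
ee_pos: [0.5782, -0.2378, 0.0903]
eef_rot: [-0.001, 0.213, 0.977, -0.002]
contact_force: [-3.5, 4.0, 17.4]
gripper_width: 0.0296
grasp_force: 30.0
```

{"op": "carry_out", "data": {"deltas": [[[0,0,0,0,0,0,0.6],[0,0,0,0,0,0,0.45],[0,0,0,0,0,0,0.4],[0,0,0,0,0,0,0.4],[0,0,-1,0,0,0,0.4],[0,0,-2,0,0,0,0.4],[0,0,-2,0,0,0,0.4],[0,0,-2,0,0,0,0.4],[0,0,-3,0,0,0,0.4],[0,0,-3,0,0,0,0.4]]]}}

```text
time: 17.43
ee_pos: [0.5769, -0.2364, 0.2167]
eef_rot: [-0.004, 0.213, 0.977, -0.001]
contact_force: [0.3, 0.1, 1.0]
gripper_width: 0.0529
grasp_force: 0.0
```

{"op": "carry_out", "data": {"deltas": [[[1.5,1.5,-1,0,0,0,0.4],[2,2.4,0,0,0,0,0.4],[2,2.4,0,0,0,0,0.4],[2,2.4,0,0,0,0,0.4],[2,2.4,0,0,0,0,0.4],[2,2.4,0,0,0,0,0.4],[2,2.4,0,0,0,0,0.4],[2,2.4,0,0,0,0,0.4],[2,2.4,0,0,0,0,0.4],[2,2.4,0,0,0,0,0.4]]]}}

```text
time: 18.27
ee_pos: [0.4958, 0.0557, 0.2266]
eef_rot: [-0.003, 0.213, 0.977, -0.002]
contact_force: [0.4, 0.6, 0.3]
gripper_width: 0.0532
grasp_force: 0.0
```

Run:
```python
from plan import *
go((.5763,.1964,.105),28,12,.12)
I=bot.get_image("scene");J=bot.get_image("top");cv2.imwrite("pics/g0.png",I)
t=lambda I,x,y:cv2.resize(I[y:y+133,x:x+133],(400,400),interpolation=cv2.INTER_CUBIC)
cv2.imwrite("pics/g.png",np.hstack([t(J,380,160),t(I,150,150)]))
for k in(.133,.1,.075):
  print(k,*[np.round((proj(n,[.5765,-.238,k])-o)*3+off) for n,o,off in(("scene",[150,150],[400,0]),("top",[380,160],[0,0]))])
```

```text
turn [ -3.29 -28.16 -12.28] shift in present axes cm [ 3.52 15.04  2.49] shift after turn [ 1.34 15.44  2.16]
t 18.2667 pos [0.4958 0.0557 0.2266] target [0.5262 0.207  0.2012] w 0.0532 F [0.4 0.6 0.3]
0.133 [564. 152.] [299. 197.]
0.1 [573. 193.] [284. 207.]
0.075 [580. 223.] [273. 215.]
```

View pics/g.png

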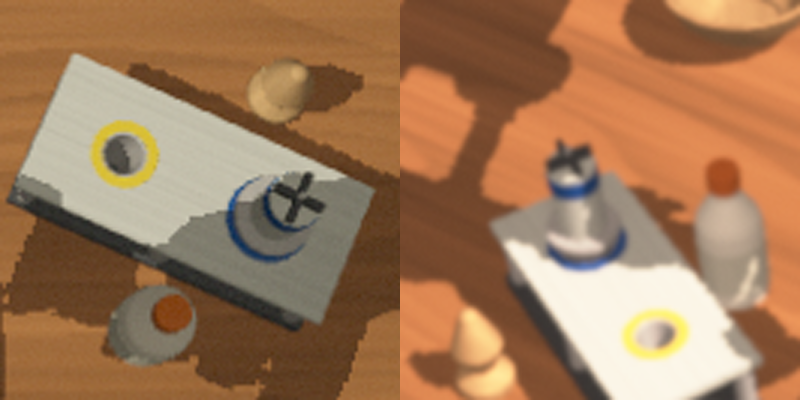

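The spur stands upright and seated: the prongs at (298,195) match the home prediction (299,197). Now the cone.

{"op": "carry_out", "data": {"deltas": [[[0,0,0,-0.7,-5.6,-2.5,0.4],[0,0,0,-0.7,-5.6,-2.5,0.4],[0,0,0,-0.7,-5.6,-2.5,0.4],[0,0,0,-0.6,-5.6,-2.4,0.4],[0,0,0,-0.6,-5.6,-2.4,0.4],[0,1.4,0,0,0,0,0.4],[0.2,2,0,0,0,0,0.4],[0.2,2.4,0,0,0,0,0.4],[0.2,2.4,0,0,0,0,0.4],[0.2,2.4,0,0,0,0,0.4]]]}}

```text
time: 19.2
ee_pos: [0.5121, 0.1597, 0.2232]
eef_rot: [0.24, 0.102, 0.965, -0.025]
contact_force: [0.2, -0.1, 0.2]
gripper_width: 0.053
grasp_force: 0.0
```

{"op": "carry_out", "data": {"deltas": [[[0.2,2.2,0,0,0,0,0.4],[0.2,1.6,0,0,0,0,0.4],[0.1,1,1,0,0,0,0.4],[0,0,2,0,0,0,0.4],[0,0,2,0,0,0,0.4],[0,0,1,0,0,0,0.4],[0,0,0,0,0,0,0.4],[0,0,0,0,0,0,0.4],[0,0,0,0,0,0,0.4]]]}}

```text
time: 19.95
ee_pos: [0.5452, 0.2015, 0.1682]
eef_rot: [0.24, 0.102, 0.965, -0.024]
contact_force: [0.7, -0.3, -0.3]
gripper_width: 0.0528
grasp_force: 0.0
```

Run:
```python
from plan import *
go((.5763,.1964,.105),28,12,.0)
```

```text
turn [ 0.07 -0.11 -0.06] shift in present axes cm [0.17 0.14 8.16] shift after turn [0.19 0.15 8.16]
t 19.95 pos [0.5452 0.2015 0.1682] target [0.5814 0.1953 0.0953] w 0.0528 F [ 0.7 -0.3 -0.3]
```

{"op": "carry_out", "data": {"deltas": [[[0.15,0.15,0.8,0,0,0,0.4],[0,0,1.2,0,0,0,0.4],[0,0,1.2,0,0,0,0.4],[0,0,1,0,0,0,0.4],[0,0,1,0,0,0,0.4],[0,0,1,0,0,0,0.4],[0,0,1,0,0,0,0.4],[0,0,0.8,0,0,0,0.4],[0,0,0,0,0,0,0.4],[0,0,0,0,0,0,0.4]]]}}

```text
time: 20.78
ee_pos: [0.5802, 0.1955, 0.095]
eef_rot: [0.239, 0.102, 0.965, -0.025]
contact_force: [-0.4, 0.7, 0.4]
gripper_width: 0.0523
grasp_force: 0.0
```

{"op": "carry_out", "data": {"deltas": [[[0,0,0,0,0,0,0.6],[0,0,0,0,0,0,0.7],[0,0,0,0,0,0,0.8],[0,0,0,0,0,0,1],[0,0,0,0,0,0,1],[0,0,0,0,0,0,1],[0,0,0,0,0,0,1]]], "grip_force": 30}}

```text
time: 21.37
ee_pos: [0.5806, 0.1962, 0.0966]
eef_rot: [0.24, 0.101, 0.965, -0.024]
contact_force: [-2.3, 0.7, 4.5]
gripper_width: 0.0291
grasp_force: 30.0
```

{"op": "carry_out", "data": {"deltas": [[[0,0,-0.4,0,0,0,1],[0,0,-0.8,0,0,0,1],[0,0,-1,0,0,0,1],[0,0,-1.2,0,0,0,1],[0,0,-1.2,0,0,0,1],[0,0,-1.5,0,0,0,1],[0,0,-1.5,0,0,0,1],[0,0,-1.5,0,0,0,1],[0,0,-1.5,0,0,0,1],[0,0,-1.4,0,0,0,1]]]}}

```text
time: 22.2
ee_pos: [0.5243, 0.2075, 0.2034]
eef_rot: [0.239, 0.101, 0.965, -0.024]
contact_force: [1.5, -0.3, -3.5]
gripper_width: 0.0293
grasp_force: 30.0
```

{"op": "carry_out", "data": {"deltas": [[[0,0,-1,0,4,0,1],[0,0,-1,0,4,0,1],[0,0,-1,0,4,0,1],[0,0,0,0,4,0,1],[0,0,0,0,4,0,1],[0,0,0,0,4,0,1],[0,0,0,0,4,0,1],[0,0,0,0,0,0,1],[0,0,0,0,0,0,1]]]}}

```text
time: 22.95
ee_pos: [0.514, 0.2096, 0.2298]
eef_rot: [-0.001, 0.105, 0.995, 0.001]
contact_force: [0.1, -0.1, -2.4]
gripper_width: 0.0295
grasp_force: 30.0
```

Run:
```python
from plan import *
go((.615,-.157,.1),0,24.7,.0)
```

```text
turn [ 0.07 -0.08 12.69] shift in present axes cm [-17.53 -33.78  14.01] shift after turn [-24.5  -29.09  14.08]
t 22.95 pos [0.514  0.2096 0.2298] target [ 0.615 -0.157  0.089] w 0.0295 F [ 0.1 -0.1 -2.4]
```

{"op": "carry_out", "data": {"deltas": [[[-0.65,-1.3,0,0,0,0,1],[-1.25,-2.4,0,0,0,0,1],[-1.25,-2.4,0,0,0,0,1],[-1.25,-2.4,0,0,0,0,1],[-1.25,-2.4,0,0,0,0,1],[-1.25,-2.4,0,0,0,0,1],[-1.25,-2.4,0,0,0,0,1],[-1.25,-2.4,0,0,0,0,1],[-1.25,-2.4,0,0,0,0,1],[-1.25,-2.4,0,0,0,0,1]]]}}

```text
time: 23.78
ee_pos: [0.5817, -0.0393, 0.2291]
eef_rot: [-0.001, 0.104, 0.995, 0.0]
contact_force: [-0.9, 0.5, -2.5]
gripper_width: 0.0291
grasp_force: 30.0
```

{"op": "carry_out", "data": {"deltas": [[[-1.25,-2.4,0,0,0,0,1],[-1.25,-2.4,0,0,0,0,1],[-1.25,-2.4,0,0,0,0,1],[-1.25,-2.4,0,0,0,0,1],[-0.65,-1.3,0,0,0,0,1],[0,0,0,0,0,4.2,1],[0,0,0,0,0,4.2,1],[0,0,0,0,0,4.2,1],[0,0,0,0,0,0,1],[0,0,0,0,0,0,1]]]}}

```text
time: 24.62
ee_pos: [0.6147, -0.1563, 0.2286]
eef_rot: [-0.001, 0.211, 0.977, 0.001]
contact_force: [0.2, 0.5, -3.2]
gripper_width: 0.0292
grasp_force: 30.0
```

Run:
```python
from plan import *
go((.6155,-.1565,.1),0,24.7,.0)
```

```text
turn [ 0.03 -0.16  0.28] shift in present axes cm [-0.12  0.   13.96] shift after turn [-8.000e-02  1.000e-02  1.396e+01]
t 24.6167 pos [ 0.6147 -0.1563  0.2286] target [ 0.6155 -0.1565  0.089 ] w 0.0292 F [ 0.2  0.5 -3.2]
```

{"op": "carry_out", "data": {"deltas": [[[-0.05,0,1,0,0,0,1],[0,0,2,0,0,0,1],[0,0,2,0,0,0,1],[0,0,2,0,0,0,1],[0,0,1.5,0,0,0,1],[0,0,1,0,0,0,1],[0,0,0.6,0,0,0,1],[0,0,0.6,0,0,0,1],[0,0,0.6,0,0,0,1],[0,0,0,0,0,0,1]]]}}

```text
time: 25.45
ee_pos: [0.6151, -0.1571, 0.1147]
eef_rot: [-0.002, 0.213, 0.977, 0.001]
contact_force: [-0.3, -0.1, -1.9]
gripper_width: 0.0292
grasp_force: 30.0
```

{"op": "carry_out", "data": {"deltas": [[[0,0,0.3,0,0,0,1],[0,0,0.3,0,0,0,1],[0,0,0.2,0,0,0,1],[0,0,0,0,0,0,1],[0,0,0,0,0,0,1]]]}}

```text
time: 25.87
ee_pos: [0.6153, -0.1572, 0.1076]
eef_rot: [-0.001, 0.213, 0.977, 0.001]
contact_force: [0.2, -0.4, -3.6]
gripper_width: 0.0289
grasp_force: 30.0
```

In the bore with no contact; continuing.

{"op": "carry_out", "data": {"deltas": [[[0,0,0.3,0,0,0,1],[0,0,0.3,0,0,0,1],[0,0,0.3,0,0,0,1],[0,0,0.2,0,0,0,1],[0,0,0.2,0,0,0,1],[0,0,0,0,0,0,1],[0,0,0,0,0,0,1]]]}}

```text
time: 26.45
ee_pos: [0.6155, -0.1568, 0.0942]
eef_rot: [-0.001, 0.213, 0.977, 0.001]
contact_force: [1.7, 2.3, -3.3]
gripper_width: 0.0294
grasp_force: 30.0
```

{"op": "carry_out", "data": {"deltas": [[[0,0.05,0.2,0,0,0,1],[0,0,0.2,0,0,0,1],[0,0,0.1,0,0,0,1],[0,0,0,0,0,0,1],[0,0,0,0,0,0,1]]]}}

```text
time: 26.87
ee_pos: [0.6162, -0.1564, 0.0901]
eef_rot: [-0.001, 0.213, 0.977, 0.001]
contact_force: [2.3, 4.2, 0.8]
gripper_width: 0.029
grasp_force: 30.0
```

{"op": "carry_out", "data": {"deltas": [[[0,0.05,0.1,0,0,0,1],[0,0,0.1,0,0,0,1],[0,0,0.1,0,0,0,1],[0,0,0,0,0,0,1],[0,0,0,0,0,0,1]]]}}

```text
time: 27.28
ee_pos: [0.6167, -0.1565, 0.0898]
eef_rot: [-0.0, 0.213, 0.977, 0.001]
contact_force: [-2.9, 4.5, 14.2]
gripper_width: 0.0292
grasp_force: 30.0
```

Seated: it stops at the same depth as the spur did, with 14 N. Releasing, retreating upwards, then checking by numbers, since the picture quota is spent.

{"op": "carry_out", "data": {"deltas": [[[0,0,0,0,0,0,0.6],[0,0,0,0,0,0,0.45],[0,0,0,0,0,0,0.4],[0,0,0,0,0,0,0.4],[0,0,-1,0,0,0,0.4],[0,0,-2,0,0,0,0.4],[0,0,-2,0,0,0,0.4],[0,0,-2,0,0,0,0.4],[0,0,-3,0,0,0,0.4],[0,0,-3,0,0,0,0.4]]]}}

```text
time: 28.12
ee_pos: [0.6151, -0.1565, 0.217]
eef_rot: [-0.003, 0.213, 0.977, 0.001]
contact_force: [0.5, -0.1, 0.4]
gripper_width: 0.0529
grasp_force: 0.0
```

{"op": "carry_out", "data": {"deltas": [[[1,1.5,-1,0,0,0,0.4],[2,2.4,0,0,0,0,0.4],[2,2.4,0,0,0,0,0.4],[2,2.4,0,0,0,0,0.4],[2,2.4,0,0,0,0,0.4],[2,2.4,0,0,0,0,0.4],[2,2.4,0,0,0,0,0.4],[2,2.4,0,0,0,0,0.4],[2,2.4,0,0,0,0,0.4],[2,2.4,0,0,0,0,0.4]]]}}

```text
time: 28.95
ee_pos: [0.5387, 0.1337, 0.2277]
eef_rot: [-0.001, 0.213, 0.977, 0.0]
contact_force: [1.4, -0.4, 0.9]
gripper_width: 0.0531
grasp_force: 0.0
```

Run:
```python
from plan import *
I={n:bot.get_image(n) for n in P}
Z={n:cv2.imread(f"pics/{n}0.png") for n in P}
B,Y=((100,100,40),(125,255,255)),((20,150,90),(35,255,255))
for n,b in(("scene",(180,180,275,290)),("top",(390,175,510,270))):
    for c,(lo,hi) in(("blue",B),("yel",Y)):
        print(n,c,[(a,cc) for a,cc,_ in blobs(I[n],lo,hi,b)[:4]])
for nm,x in(("spur",(.577,-.238)),("cone",(.6155,-.1565))):
    for k in(.058,.1,.137): print(nm,k,*[(n,np.round(proj(n,(*x,k)),1).tolist()) for n in P])
# bystanders: orange cap; finial/wax/chuck by frame difference
for n,b in(("scene",(240,195,285,225)),("top",(415,245,455,285))):
    for im in(Z[n],I[n]): print(n,"cap",[(a,c) for a,c,_ in blobs(im,(4,170,80),(14,255,255),b)[:2]])
for nm,n,(x,y,w,h) in(("finial","scene",(162,245,30,40)),("finial","top",(462,178,24,24)),("wax","top",(240,160,36,38)),("wax","scene",(338,346,38,46)),("chuck","top",(152,203,36,36)),("chuck","scene",(452,320,40,45))):
    t=Z[n][y:y+h,x:x+w];r=cv2.matchTemplate(I[n][y-8:y+h+8,x-8:x+w+8],t,cv2.TM_CCOEFF_NORMED);_,m,_,l=cv2.minMaxLoc(r);print(nm,n,round(m,3),l[0]-8,l[1]-8)
print(bot.state()["ee_pos"],bot.state()["time"])
```

```text
scene blue [(38, [208.0, 212.8])]
scene yel [(92, [232.1, 247.7])]
top blue [(62, [461.0, 237.9]), (28, [471.1, 231.4])]
top yel [(55, [421.6, 209.4])]
spur 0.058 ('scene', [211.1, 231.1]) ('top', [468.7, 232.9])
spur 0.1 ('scene', [207.5, 214.6]) ('top', [474.6, 228.8])
spur 0.137 ('scene', [204.3, 199.2]) ('top', [480.2, 224.9])
cone 0.058 ('scene', [233.9, 261.4]) ('top', [420.7, 211.3])
cone 0.1 ('scene', [230.9, 245.0]) ('top', [424.7, 206.4])
cone 0.137 ('scene', [228.0, 229.7]) ('top', [428.6, 201.6])
scene cap [(135, [256.8, 207.5])]
scene cap [(133, [256.9, 207.6])]
top cap [(122, [437.0, 263.7])]
top cap [(122, [437.0, 263.7])]
finial scene 0.896 0 0
finial top 0.861 0 0
wax top 0.229 8 -5
wax scene 0.999 0 0
chuck top 0.308 -7 7
chuck scene 0.999 0 0
[0.53808115 0.13594828 0.22765505] 29.05
```

Run:
```python
from plan import *
for n,b in(("scene",(212,215,252,275)),("top",(405,190,445,225))):
    I=bot.get_image(n);x0,y0,x1,y1=b
    g=cv2.imread(f"pics/{n}0.png")[y0:y1,x0:x1].astype(int)
    d=(np.abs(I[y0:y1,x0:x1]-g).max(2)>45).astype(np.uint8)
    print(n,b)
    for r in d[::2]: print("".join(".#"[v] for v in r))
```

```text
scene (212, 215, 252, 275)
#####...................................
#####...................................
########................................
##########..............................
######..###.............................
########.##.............................
.########...............................
##########......###.....................
######################..................
#########################...............
#################################.......
##.###############################......
####################################....
#####################################...
#######################################.
########################################
########################################
########################################
########################################
########################################
########################################
########################################
###########..#############...###########
################.............###########
....############........###.############
......################....##############
.......
[... 219 characters left out ...]
...
........................................
........................................
.................#########..............
...............##############...........
.............###########################
.........###############################
......##################################
#############..#########################
###########.....########################
#########....#...#######################
##########....#...######################
##########........######################
###########.......######################
##############...#######################
########################################
########################################
########################################
```

```bash
python3 -c "
from workcell import bot
print(bot.close_job())"
```

```text
the job is handed in; nothing more can be done
None
```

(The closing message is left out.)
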